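# Pack the white printed parts of the roller kit into their fitted tray

## Robot

A 6-joint arm with a two-finger parallel gripper is mounted at the origin on the work surface. World frame = base frame: x ahead of the robot, y to its left, z up, the work surface at z = 0. Lengths are in mm, angles in rad, forces in N, time in s.
With the tool pointing down it reaches from about 350 to 775 mm from the base axis. Payload 7.3 kg.
Tool frame: the origin (TCP) lies at the very end of the fingers, on their centre line; the grasp point (between the pads) lies bot.grip_point_offset behind it (bot.grip_point_offset is the distance from the TCP to the grasp point, in mm); z points along the fingers, y is the line along which they close (so a half turn about z gives the same grasp; the last joint's range is limited). The gripper opens to 92 mm and grips with 3 to 60 N. Pads are 19 mm wide; open, the fingers measure 130 mm over their backs; the gripper's body (75 mm by 190 mm) begins 47 mm behind the grasp point.
Start: joints at [-1.449, 0.342, 1.524, -0, 1.275, -0.146], TCP at [138.942, -506.3, 226.741] pointing down, gripper open.
Joint ranges: [-2.53, 2.53], [-0.77, 2.02], [0.04, 2.7], [-1, 4.14], [0.28, 2.66], [-3.11, 3.11]. Speed limits (rad/s): [2.57, 2.57, 3.14, 3.14, 3.14, 3.14].

## Interface

Orientations are given as [roll, pitch, yaw] about the fixed x, y, z axes, in that order (R = Rz(yaw) Ry(pitch) Rx(roll)).
In Python, from plant import bot gives the robot as it stands. The module is installed in compiled form; this text tells all that it offers.
- The arm moves only by the tool carry_out, never from a script. Its argument "plan" is a list of rows, each an object of numbers: "tx", "ty", "tz": the shift along the world's x, y, z in mm; "rx", "ry", "rz": the turn, a rotation vector about the world's x, y, z in rad. A call has 1 to 12 rows; each row shifts and turns the commanded pose from where the row before left it; what a row does not reach is not made up. A row lasts 1/10 s, in which the tool goes at most 50 mm and 8.59 degrees, less where a joint would pass 70% of its speed; a pose out of reach is approached as far as the arm can. A call with a gripper value outside its range is refused whole. "gripper" is the closure, from 0 (fully open) to 1 (shut), set as the call begins (left out, the last holds). The fingers move at their own pace and stop on an object; the grip force is fixed at half the most. Time passes only in rows, so rows that do not move let the fingers close. It gives the time, the measured TCP pose, the force, the opening and the grip force at its end, in the units of the state.
- bot.get_obs(): the state, without advancing time (a new reading comes with each control period).
- bot.capture(name): name is "scene" or "top"; returns the picture (400x640x3 uint8, red, green, blue); there is no depth.
- bot.camera_model(name): a dict with "camera_matrix" (3x3 intrinsics, pixels), "dist" ([k1, k2, p1, p2, k3] as OpenCV has them; the pictures are not rectified), "R" (3x3) and "t" (3): a world point X has camera coordinates R X + t. Camera axes: x right, y down, z forward; pixel columns grow to the right and rows downward; lengths in mm; the calibration is good to about 2 mm. A picture is of the moment at which its call begins. camera_model takes no time and is no camera call.
- bot.close_job(): hands the job in; it is judged then, once.
The state is a dict: "time": time; "joint_positions": joint angles; "dq": joint speeds; "tau": joint torques, N m; "tool_pos": TCP position; "tcp_rot": TCP orientation; "contact_force": force on the tool from outside, world axes, zero at the start; "moment": the same for the moment, N m; "grip_width": finger opening in mm; "finger_force": force on a finger pad.
Only numpy, scipy, OpenCV 4.12 (cv2) and the standard library are available. Lean on these libraries where they do the work, as an engineer would, in place of code of your own. Each camera call takes 0.05 s, during which the arm holds its last target. There are 200 camera calls.

## Task

The lesson is over: pack the white roller kit back into the blue tray. Set the white roller, gear, bearing stand and axle tube one after another from the green mat into the insert cut out for each, upright and resting on the bottom of the cut-out, the tube slid down its bore until the lower edge of its red band meets the insert's face. The black roller and the black gear belong to another group: leave them where they are.

Things in the scene. Friction and masses are not known exactly. Their poses are not given: they have to be found in the camera images.
- roller: WHITE printed idler roller standing on end: a plain cylinder 40 mm in diameter and 50 mm tall, a steel bearing showing in its top. Origin: centre of its underside, z up. About 60 g. It stands on a thin green cutting mat (3 mm thick, fixed); six parts share the mat in two rows of three, centres about 100 mm apart.
- gear: WHITE printed spur gear lying flat, hub up: 58 mm across the teeth, 14 mm thick, with a plain round hub 24 mm wide on top from 14 to 34 mm height. Origin: centre of its underside, z up. Grip it by the hub. About 40 g. It lies on the green mat (3 mm thick).
- stand: WHITE printed bearing stand standing on its foot: foot 70 mm (its x) x 26 mm (its y) x 8 mm, above it an upright 40 mm wide (x) and 26 mm thick (y) with a round head, 54 mm tall in all; a bearing shows in both flat faces. Grip it across the 26 mm. Origin: centre of its underside, z up. About 55 g. It stands on the green mat (3 mm thick), turned any way.
- tube: WHITE axle tube standing on end: 25 mm in diameter, 80 mm tall, foot slightly chamfered, with a red band round it whose lower edge is 35 mm above the foot (the insertion mark; the band is 6 mm high). Origin: centre of its foot, z up. About 40 g. It stands on the green mat (3 mm thick).
- black_roller: BLACK printed idler roller standing on end: a plain cylinder 40 mm in diameter and 50 mm tall, a steel bearing showing in its top. Origin: centre of its underside, z up. It belongs to another group and stays on the mat.
- black_gear: BLACK printed spur gear lying flat, hub up: 58 mm across the teeth, 14 mm thick, with a plain round hub 24 mm wide on top from 14 to 34 mm height. Origin: centre of its underside, z up. It belongs to another group and stays on the mat.
- nest_roller: one of four square grey printed inserts, 104 x 104 x 42 mm, which fill a shallow blue tray (2 by 2, tops flush with the tray's rim, 46 mm above the bench) in any arrangement; fixed. Origin: centre of its underside (4 mm above the bench), z up, x and y along its sides; the flat face is at z = 42 mm. Its cut-out, for the roller, is a round one 52 mm in diameter and 12 mm deep, centred, with an orange floor at z = 30 mm.
- nest_gear: one of four square grey printed inserts, 104 x 104 x 42 mm, which fill a shallow blue tray (2 by 2, tops flush with the tray's rim, 46 mm above the bench) in any arrangement; fixed. Origin: centre of its underside (4 mm above the bench), z up, x and y along its sides; the flat face is at z = 42 mm. Its cut-out, for the gear, is a round one 70 mm in diameter and 8 mm deep, centred, with an orange floor at z = 34 mm.
- nest_stand: one of four square grey printed inserts, 104 x 104 x 42 mm, which fill a shallow blue tray (2 by 2, tops flush with the tray's rim, 46 mm above the bench) in any arrangement; fixed. Origin: centre of its underside (4 mm above the bench), z up, x and y along its sides; the flat face is at z = 42 mm. Its cut-out, for the stand's foot, is a rectangle 82 mm (along x) x 38 mm (along y) and 10 mm deep, centred, with an orange floor at z = 32 mm.
- nest_tube: one of four square grey printed inserts, 104 x 104 x 42 mm, which fill a shallow blue tray (2 by 2, tops flush with the tray's rim, 46 mm above the bench) in any arrangement; fixed. Origin: centre of its underside (4 mm above the bench), z up, x and y along its sides; the flat face is at z = 42 mm. Its cut-out, for the tube, is a centred round bore 29 mm in diameter and 35 mm deep with a chamfered mouth (3 mm) and an orange floor at z = 7 mm.
Mind the look-alikes: they are no part of the job. What is shaped like the gear but brown or pink is not meant.

How it is judged (in metres and radians):
At the end, for the whole second after the job is handed in: White roller, gear, stand and tube rest on the floors of their own cut-outs (within 3.5 mm; centred within 10, 10, 12 and 4 mm), upright within 0.1 rad, the stand along its cut-out, released and at rest; the black roller and gear within 20 mm of where they began (horizontal distance between roller and nest_roller below 0.01 m and z of roller in the frame of nest_roller below 0.0335 m and angle between each of roller, gear, stand, tube's own z axis and vertical below 0.1 rad and linear speed of each of roller, gear, stand, tube below 0.02 m/s and horizontal distance between gear and nest_gear below 0.01 m and z of gear in the frame of nest_gear below 0.0375 m and horizontal distance between stand and nest_stand below 0.012 m and z of stand in the frame of nest_stand below 0.0355 m and horizontal distance between tube and nest_tube below 0.004 m and z of tube in the frame of nest_tube below 0.0105 m and angle between the x axis of stand and the x axis of nest_stand, either way round below 0.3 rad and distance of each of black_gear, black_roller from where it was at the start of the episode below 0.02 m); the robot touches nothing.
It fails at once if the black roller is displaced by more than 20 mm (distance of black_roller from where it was at the start of the episode above 0.02 m).
It fails at once if the black gear is displaced by more than 20 mm (distance of black_gear from where it was at the start of the episode above 0.02 m).
It also fails if it takes over 106 s, if anything falls off the work surface, if the arm or the gripper's body presses on something with over 40 N, if the wrist force passes 120 N, or if a joint passes its speed limit or range.

## Working session

There is one attempt and no reset: what is moved stays moved. The work goes in short steps, Python scripts to look and compute and a tool call to move; the robot and the scene stay as the last step left them, time stands still between calls to the robot, and variables do not carry over. Pictures are saved under pics/ and viewed, at most 14 in all, crops included, and the job is handed in when it is done.

Besides the shell and the picture viewer there is one more tool, called after ">>>" as a command line: name --argument value ..., lists and objects as JSON in quotes. carry_out: Moves the arm, as the interface text tells. Its arguments: {"type":"object","properties":{"plan":{"type":"array"},"gripper":{"type":"number"}},"required":["plan"]}

```bash
mkdir -p pics; python3 - <<'E'
from plant import bot
import cv2
for n in ("scene","top"):
    im=bot.capture(n); cv2.imwrite(f"pics/{n}0.png",im[...,::-1])
    c=bot.camera_model(n); print(n,c)
print(bot.get_obs(), bot.grip_point_offset)
E
```

```text
scene {'camera_matrix': array([[484.58702801,   0.        , 325.06785336],
       [  0.        , 484.58702801, 202.14007236],
       [  0.        ,   0.        ,   1.        ]]), 'dist': array([-0.12991366,  0.        ,  0.        ,  0.        ,  0.        ]), 'R': array([[-0.84114048,  0.54048797,  0.01885347],
       [ 0.40451398,  0.65190286, -0.64139777],
       [-0.35895841, -0.53187914, -0.76697682]]), 't': array([ 410.62373454, -142.83525678, 1291.86032686])}
top {'camera_matrix': array([[390.79697658,   0.        , 328.86902432],
       [  0.        , 390.79697658, 196.15186426],
       [  0.        ,   0.        ,   1.        ]]), 'dist': array([-0.01817087,  0.        ,  0.        ,  0.        ,  0.        ]), 'R': array([[-0.00290975, -0.99997137,  0.00698576],
       [-0.9958922 ,  0.00226552, -0.09051843],
       [ 0.09050002, -0.00722045, -0.99587028]]), 't': array([-66.70167053, 440.23228194, 980.85538772])}
{'time': 0.1, 'joint_positions': array([-1.44900837e+00,  3.42660308e-01,  1.52488998e+00, -1.46792252e-05,
        1.27542508e+00, -1.46001322e-01]), 'dq': array([ 0.00087704, -0.00183861, -0.00226671, -0.00100628, -0.00075389,
       -0.00051152]), 'tau': array([ 3.22597538e-03, -4.32004023e+01, -2.44695157e+01,  7.19255162e-02,
        5.24943159e-02, -4.91762910e-05]), 'tool_pos': array([ 138.88765997, -505.92517748,  226.12170113]), 'tcp_rot': array([-3.14022262e+00, -1.87272105e-04,  2.67793428e-01]), 'contact_force': array([ 0.04229072,  0.39462953, -0.76141231]), 'moment': array([0.00272979, 0.00159781, 0.01092237]), 'finger_force': 0.0, 'grip_width': 91.74119937940007} 18.8
```

View pics/scene0.png

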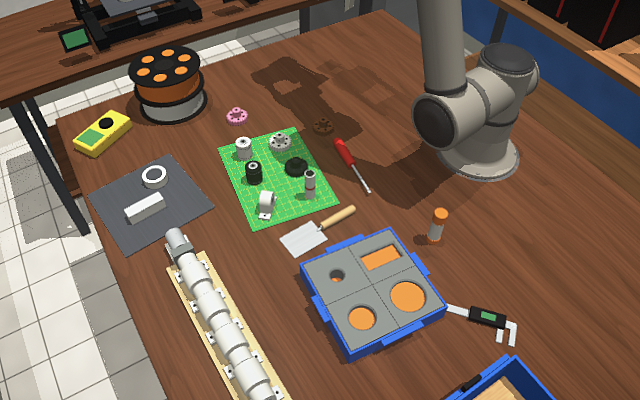

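View pics/top0.png

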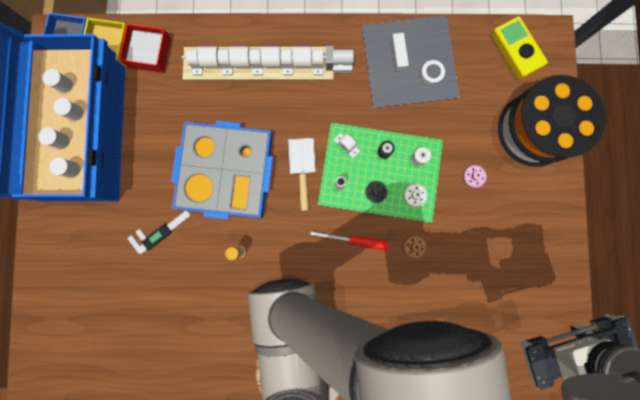

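The top picture shows these parts on the mat:
- white roller (423,156)
- black roller (386,150)
- stand (347,146)
- tube (341,182)
- black gear (376,191)
- white gear (415,195)

The tray cut-outs are roller (205,147), tube (246,152), gear (199,188) and stand (241,192). The scene view agrees. Next I'll measure with masks in both views.

```bash
cat > h.py <<'E'
import numpy as np, cv2
from plant import bot
def ray(cam,uv):
    c=bot.camera_model(cam); p=cv2.undistortPoints(np.array([[uv]],float),c["camera_matrix"],c["dist"])[0,0]
    return -c["R"].T@c["t"], c["R"].T@np.array([p[0],p[1],1.])
def pix2(cam,uv,z):
    o,d=ray(cam,uv); return (o+d*(z-o[2])/d[2])[:2]
def proj(cam,X):
    c=bot.camera_model(cam); return cv2.projectPoints(np.array([X],float),cv2.Rodrigues(c["R"])[0],c["t"],c["camera_matrix"],c["dist"])[0][0,0]
def tri(a,ua,b,ub):
    o,d=ray(a,ua);p,e=ray(b,ub);d/=np.linalg.norm(d);e/=np.linalg.norm(e)
    s=np.linalg.lstsq(np.c_[d,-e],p-o,rcond=None)[0];A=o+s[0]*d;B=p+s[1]*e
    return (A+B)/2,np.linalg.norm(A-B)
def orange(im):
    h=cv2.cvtColor(im,cv2.COLOR_RGB2HSV); return cv2.inRange(h,(8,120,120),(25,255,255))
def white(im):
    h=cv2.cvtColor(im,cv2.COLOR_RGB2HSV); return cv2.inRange(h,(0,0,120),(180,60,255))
def blobs(m,lo=30):
    n,l,s,c=cv2.connectedComponentsWithStats(m); return [(s[i],c[i].round(1),l==i) for i in range(1,n) if s[i,4]>=lo]
E
python3 - <<'E'
from h import *
t=cv2.imread("pics/top0.png")[...,::-1].copy(); s=cv2.imread("pics/scene0.png")[...,::-1].copy()
for im,n,box in((t,"top",(165,115,290,225)),(s,"scene",(295,220,450,360))):
    m=orange(im); k=np.zeros_like(m); x0,y0,x1,y1=box;k[y0:y1,x0:x1]=m[y0:y1,x0:x1]
    for st,c,_ in blobs(k,15): print(n,"or",st,c,pix2(n,c,36).round(1))
for im,n,box in((t,"top",(318,120,445,225)),(s,"scene",(215,125,340,232))):
    m=white(im); k=np.zeros_like(m); x0,y0,x1,y1=box;k[y0:y1,x0:x1]=m[y0:y1,x0:x1]
    for st,c,_ in blobs(k,15): print(n,"wh",st,c,pix2(n,c,40).round(1))
a=cv2.resize(t[120:225,318:445],None,fx=6,fy=6,interpolation=cv2.INTER_CUBIC)[:600,:800]
b=cv2.resize(s[220:360,295:450],None,fx=4,fy=4,interpolation=cv2.INTER_CUBIC)
cv2.imwrite("pics/c1.png",a[...,::-1]);
c=cv2.resize(s[125:232,215:345],None,fx=5.5,fy=5.5,interpolation=cv2.INTER_CUBIC);cv2.imwrite("pics/c2.png",c[...,::-1])
d=cv2.resize(t[115:225,165:280],None,fx=5,fy=5,interpolation=cv2.INTER_CUBIC);cv2.imwrite("pics/c3.png",d[...,::-1])
E
```

```text
top or [ 165  115  125  110 4443] [236.3 167.8] [511.4 166.9]
top or [195 138  19  19 297] [204.1 146.8] [565.7 250.1]
top or [242 148   9   9  63] [246.  151.6] [553. 143.]
top or [185 175  27  27 576] [198.4 187.7] [460.8 261.7]
top or [231 176  18  33 458] [239.9 192. ] [449.6 156.6]
scene or [296 220  14   5  39] [301.7 221.3] [540.8 -15.6]
scene or [312 220  10   3  19] [317.2 220.6] [510.4   0.9]
scene or [ 315  220  135   84 2334] [398.3 247.1] [400.8 154.2]
scene or [407 220  34  25 275] [422.5 228.2] [323.1 143. ]
scene or [434 220  16  11  80] [442.8 222.8] [273.9 156. ]
scene or [443 228   7  10  28] [446.4 232.1] [284.4 180.1]
scene or [361 245  40  26 523] [380.2 257.1] [449.3 154. ]
scene or [295 252  19  22 134] [301.1 260.7] [595.5  73. ]
scene or [332 278   9   4  27] [336.  279.1] [558.2 148.9]
scene or [295 281  43  79 637] [310.1 321.9] [652.9 202. ]
scene or [390 282  35  30 803] [407.3 296.4] [459.6 258.8]
scene or [349 308  26  22 454] [361.5 318.3] [564.9 248.5]
scene or [427 312  23  31 271] [442.4 327.7] [444.8 349.8]
scene or [295 318  31  42 416] [307.3 34
[... 327 characters left out ...]
43  11  10  82] [386.9 147.5] [ 562.2 -215.7]
top wh [412 147  19  18 256] [421.1 155.8] [ 540.7 -302.4]
top wh [336 176  10  13  72] [340.2 182.1] [473.7 -96.4]
top wh [404 184  23  23 422] [415.1 195. ] [ 440.7 -284.8]
scene wh [269 132  22  17 208] [279.3 140.8] [ 457.3 -266.6]
scene wh [235 136  16  13 137] [242.5 142. ] [ 539.6 -312.6]
scene wh [238 147  15  14 110] [245.1 153.8] [ 553.2 -270.3]
scene wh [248 162  10   7  44] [252.7 165.1] [ 555.1 -225. ]
scene wh [304 170  11  18 116] [309.9 179.6] [ 461.3 -110.1]
scene wh [258 190  19  31 356] [265.8 203.9] [586.2 -99.1]
scene wh [305 190  10   9  66] [310. 194.] [484.8 -71.4]
scene wh [290 220  32  12 210] [307.8 227.4] [539.7   8.6]
```

View pics/c1.png

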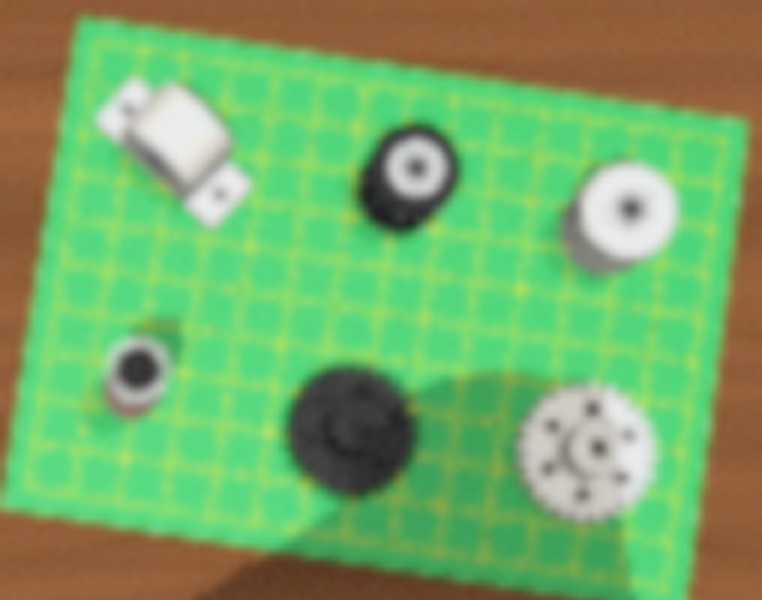

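View pics/c2.png

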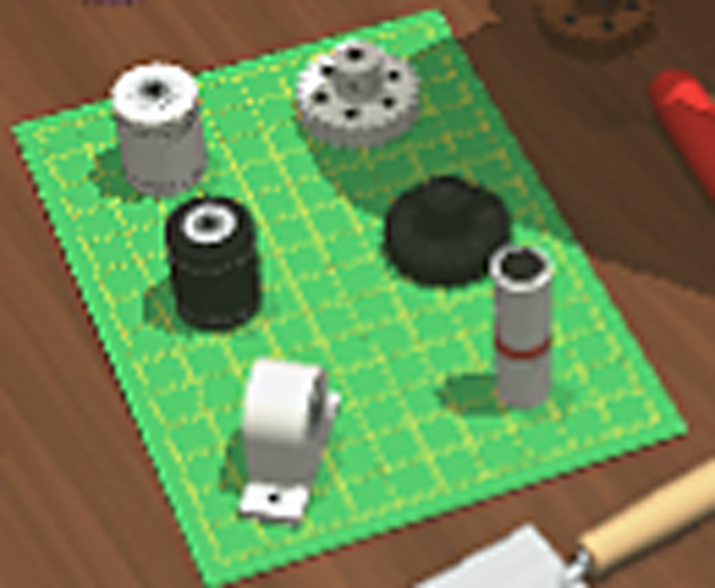

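View pics/c3.png

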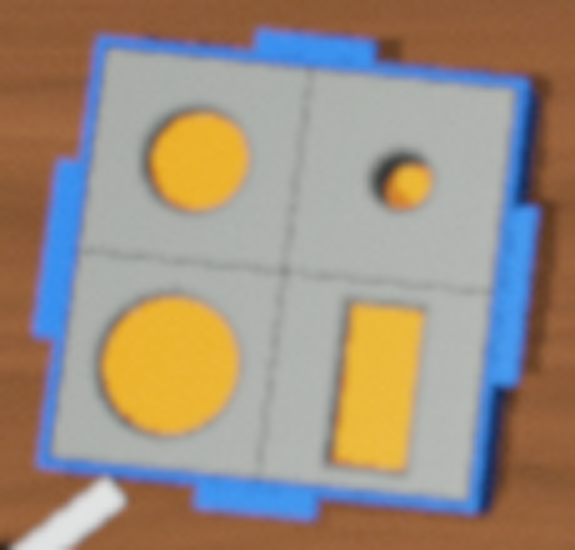

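Crops: each part and cut-out is clearly resolved. I'll compute positions from the circle, hole and corner pixels, cross-checked over both views.

```bash
python3 - <<'E'
from h import *
T=lambda x,y:(318+(x+.5)/6-.5,120+(y+.5)/6-.5)
S=lambda x,y:(215+(x+.5)/5.5-.5,125+(y+.5)/5.5-.5)
K=lambda x,y:(165+(x+.5)/5-.5,115+(y+.5)/5-.5)
for n,a,b,z in(("roller",T(628,212),S(155,92),53),("gearhub",T(597,447),S(354,54),37),("tube",T(137,368),S(521,267),83),("broller",T(417,167),S(209,222),53)):
    print(n,pix2("top",a,z).round(1),pix2("scene",b,z).round(1),tri("top",a,"scene",b))
print("gear disc",pix2("top",T(587,452),17))
h1=pix2("top",T(127,108),11);h2=pix2("top",T(219,193),11);d=h1-h2
print("stand",(h1+h2)/2,np.linalg.norm(d),np.arctan2(d[1],d[0]), "sc hole",pix2("scene",S(273,497),11),h1,h2)
print("bgear",pix2("top",T(352,430),17))
t=cv2.imread("pics/top0.png")[...,::-1].copy()
h=cv2.cvtColor(t,cv2.COLOR_RGB2HSV)
g=cv2.inRange(h,(0,0,90),(180,50,255)); b=cv2.inRange(h,(100,120,80),(125,255,255))
k=np.zeros_like(g); k[115:225,165:280]=(g|orange(t))[115:225,165:280]
# grey region filled
k2=np.zeros_like(g);k2[115:225,165:280]=g[115:225,165:280]
bl=max(blobs(k2,100),key=lambda q:q[0][4]); print(bl[0])
cs=cv2.findContours(bl[2].astype(np.uint8),cv2.RETR_EXTERNAL,cv2.CHAIN_APPROX_NONE)[0]
c=max(cs,key=len)[:,0]
w=np.array([pix2("top",p,46) for p in c],np.float32); r=cv2.minAreaRect(w); print("tray",r)
C=np.array(r[0]); an=np.radians(r[2]); u=np.array([np.cos(an),np.sin(an)]);v=np.array([-u[1],u[0]])
for i in(-1,1):
  for j in(-1,1): 
    X=C+52*i*u+52*j*v; print(i,j,X.round(1), proj("top",[*X,46]).round(1),proj("scene",[*X,46]).round(1))
print("seam cross",pix2("top",K(287,271),46))
# corners by eye
for n,p in(("TL",(107,48)),("TR",(517,85)),("BR",(478,500)),("BL",(52,458))): print(n,pix2("top",K(*p),46).round(1))
E
```

```text
roller [ 540.4 -302.2] [ 542.9 -301.2] (array([ 541.46484383, -303.24355298,   50.45654909]), np.float64(1.3281380917637438))
gearhub [ 443.3 -290.6] [ 444.7 -291.4] (array([ 443.95328012, -291.20447022,   36.50273308]), np.float64(1.6033140101994456))
tube [471.1 -95.3] [472.4 -94.2] (array([471.46426291, -95.45982038,  81.32757573]), np.float64(0.2553122176671655))
broller [ 559.6 -214.1] [ 559.8 -213.6] (array([ 559.65329569, -214.14255931,   52.48471594]), np.float64(0.0902991852603244))
gear disc [ 443.03723969 -290.89954712]
stand [ 576.18036171 -114.21871326] 54.93435512628254 0.8127874618660236 sc hole [595.47512864 -94.05422649] [595.06340998 -94.27187563] [ 557.29731344 -134.16555089]
bgear [ 452.74826782 -189.9408985 ]
[ 176  125   92   90 5159]
tray ((506.98309326171875, 201.55845642089844), (208.0258331298828, 207.82252502441406), 83.96987915039062)
-1 -1 [553.2 144.4] [244.6 150.7] [337.  273.8]
-1 1 [449.8 155.3] [239.5 191.5] [380.9 255. ]
1 -1 [564.2 247.8] [203.8 146.5] [362.  315.5]
1 1 [460.7 258.7] [198.3 187.3] [407.6 294.2]
seam cross [507.26141508 200.39873948]
TL [622.  294.6]
TR [602.2  86. ]
BR [392.1 103. ]
BL [413.5 315.5]
```

>>> carry_out --plan '[{"tx":33.5,"ty":17,"tz":-5},{"tx":33.5,"ty":17,"tz":-5},{"tx":33.5,"ty":17,"tz":-5},{"tx":33.5,"ty":17,"tz":-5},{"tx":33.5,"ty":17,"tz":-5},{"tx":33.5,"ty":17,"tz":-5},{"tx":33.5,"ty":17,"tz":-5},{"tx":33.5,"ty":17,"tz":-5},{"tx":33.5,"ty":17,"tz":-5},{"tx":33.5,"ty":17,"tz":-5},{"tx":33.5,"ty":17,"tz":-5},{"tx":33.5,"ty":17,"tz":-5}]' --gripper 0.3

```text
invalid input at $.plan[0]: expected keys tx, ty, tz, rx, ry, rz
```

>>> carry_out --plan '[{"tx":33.5,"ty":17,"tz":-5,"rx":0,"ry":0,"rz":0},{"tx":33.5,"ty":17,"tz":-5,"rx":0,"ry":0,"rz":0},{"tx":33.5,"ty":17,"tz":-5,"rx":0,"ry":0,"rz":0},{"tx":33.5,"ty":17,"tz":-5,"rx":0,"ry":0,"rz":0},{"tx":33.5,"ty":17,"tz":-5,"rx":0,"ry":0,"rz":0},{"tx":33.5,"ty":17,"tz":-5,"rx":0,"ry":0,"rz":0},{"tx":33.5,"ty":17,"tz":-5,"rx":0,"ry":0,"rz":0},{"tx":33.5,"ty":17,"tz":-5,"rx":0,"ry":0,"rz":0},{"tx":33.5,"ty":17,"tz":-5,"rx":0,"ry":0,"rz":0},{"tx":33.5,"ty":17,"tz":-5,"rx":0,"ry":0,"rz":0},{"tx":33.5,"ty":17,"tz":-5,"rx":0,"ry":0,"rz":0},{"tx":33.5,"ty":17,"tz":-5,"rx":0,"ry":0,"rz":0}]' --gripper 0.3

```text
time: 1.3
tool_pos: [542.0, -301.2, 166.1]
tcp_rot: [-3.141, 0.001, 0.268]
contact_force: [-0.1, 0.7, -0.1]
grip_width: 64.1
finger_force: 0.0
```

>>> carry_out --plan '[{"tx":0,"ty":0,"tz":-40,"rx":0,"ry":0,"rz":0},{"tx":0,"ty":0,"tz":-40,"rx":0,"ry":0,"rz":0},{"tx":0,"ty":0,"tz":-30,"rx":0,"ry":0,"rz":0},{"tx":0,"ty":0,"tz":-20,"rx":0,"ry":0,"rz":0},{"tx":0,"ty":0,"tz":-13,"rx":0,"ry":0,"rz":0},{"tx":0,"ty":0,"tz":0,"rx":0,"ry":0,"rz":0},{"tx":0,"ty":0,"tz":0,"rx":0,"ry":0,"rz":0}]'

```text
time: 2.0
tool_pos: [541.3, -302.6, 24.4]
tcp_rot: [3.141, -0.001, 0.268]
contact_force: [0.1, -0.7, 0.7]
grip_width: 64.6
finger_force: 0.0
```

>>> carry_out --plan '[{"tx":0,"ty":0,"tz":0,"rx":0,"ry":0,"rz":0},{"tx":0,"ty":0,"tz":0,"rx":0,"ry":0,"rz":0},{"tx":0,"ty":0,"tz":0,"rx":0,"ry":0,"rz":0},{"tx":0,"ty":0,"tz":0,"rx":0,"ry":0,"rz":0},{"tx":0,"ty":0,"tz":0,"rx":0,"ry":0,"rz":0},{"tx":0,"ty":0,"tz":0,"rx":0,"ry":0,"rz":0},{"tx":0,"ty":0,"tz":0,"rx":0,"ry":0,"rz":0},{"tx":0,"ty":0,"tz":0,"rx":0,"ry":0,"rz":0}]' --gripper 1

```text
time: 2.8
tool_pos: [541.3, -302.6, 24.5]
tcp_rot: [3.141, -0.001, 0.268]
contact_force: [-1.0, 1.0, 5.3]
grip_width: 39.1
finger_force: 30.0
```

>>> carry_out --plan '[{"tx":0,"ty":0,"tz":20,"rx":0,"ry":0,"rz":0},{"tx":0,"ty":0,"tz":40,"rx":0,"ry":0,"rz":0},{"tx":0,"ty":0,"tz":40,"rx":0,"ry":0,"rz":0},{"tx":0,"ty":0,"tz":40,"rx":0,"ry":0,"rz":0},{"tx":1.6,"ty":40,"tz":0,"rx":0,"ry":0,"rz":0},{"tx":1.6,"ty":40,"tz":0,"rx":0,"ry":0,"rz":0},{"tx":1.6,"ty":40,"tz":0,"rx":0,"ry":0,"rz":0},{"tx":1.6,"ty":40,"tz":0,"rx":0,"ry":0,"rz":0},{"tx":1.6,"ty":40,"tz":0,"rx":0,"ry":0,"rz":0},{"tx":1.6,"ty":40,"tz":0,"rx":0,"ry":0,"rz":0},{"tx":1.6,"ty":40,"tz":0,"rx":0,"ry":0,"rz":0},{"tx":1.6,"ty":40,"tz":0,"rx":0,"ry":0,"rz":0}]'

```text
time: 4.0
tool_pos: [553.4, 19.4, 163.4]
tcp_rot: [-3.141, 0.001, 0.268]
contact_force: [0.6, -0.5, -0.8]
grip_width: 39.4
finger_force: 30.0
```

>>> carry_out --plan '[{"tx":2,"ty":40,"tz":0,"rx":0,"ry":0,"rz":0},{"tx":2,"ty":40,"tz":0,"rx":0,"ry":0,"rz":0},{"tx":2,"ty":40,"tz":0,"rx":0,"ry":0,"rz":0},{"tx":2,"ty":40,"tz":0,"rx":0,"ry":0,"rz":0},{"tx":2,"ty":40,"tz":0,"rx":0,"ry":0,"rz":0},{"tx":0.4,"ty":30,"tz":0,"rx":0,"ry":0,"rz":0},{"tx":0,"ty":0,"tz":0,"rx":0,"ry":0,"rz":0},{"tx":0,"ty":0,"tz":0,"rx":0,"ry":0,"rz":0}]'

```text
time: 4.8
tool_pos: [563.6, 247.9, 163.1]
tcp_rot: [3.141, 0.001, 0.269]
contact_force: [-0.4, -0.3, -0.6]
grip_width: 39.7
finger_force: 30.0
```

>>> carry_out --plan '[{"tx":0,"ty":0,"tz":-40,"rx":0,"ry":0,"rz":0},{"tx":0,"ty":0,"tz":-30,"rx":0,"ry":0,"rz":0},{"tx":0,"ty":0,"tz":-18,"rx":0,"ry":0,"rz":0},{"tx":0,"ty":0,"tz":-10,"rx":0,"ry":0,"rz":0},{"tx":0,"ty":0,"tz":-5,"rx":0,"ry":0,"rz":0},{"tx":0,"ty":0,"tz":-4,"rx":0,"ry":0,"rz":0},{"tx":0,"ty":0,"tz":0,"rx":0,"ry":0,"rz":0},{"tx":0,"ty":0,"tz":0,"rx":0,"ry":0,"rz":0}]'

```text
time: 5.6
tool_pos: [564.7, 247.8, 57.6]
tcp_rot: [3.142, -0.002, 0.268]
contact_force: [-0.7, 0.0, -0.1]
grip_width: 39.0
finger_force: 30.0
```

>>> carry_out --plan '[{"tx":0,"ty":0,"tz":0,"rx":0,"ry":0,"rz":0},{"tx":0,"ty":0,"tz":0,"rx":0,"ry":0,"rz":0},{"tx":0,"ty":0,"tz":0,"rx":0,"ry":0,"rz":0},{"tx":0,"ty":0,"tz":0,"rx":0,"ry":0,"rz":0},{"tx":0,"ty":0,"tz":0,"rx":0,"ry":0,"rz":0},{"tx":0,"ty":0,"tz":0,"rx":0,"ry":0,"rz":0},{"tx":0,"ty":0,"tz":30,"rx":0,"ry":0,"rz":0},{"tx":0,"ty":0,"tz":40,"rx":0,"ry":0,"rz":0},{"tx":0,"ty":0,"tz":40,"rx":0,"ry":0,"rz":0}]' --gripper 0.35

```text
time: 6.5
tool_pos: [563.8, 247.6, 167.6]
tcp_rot: [3.141, 0.001, 0.268]
contact_force: [0.3, 0.6, 0.0]
grip_width: 59.5
finger_force: 0.0
```

>>> carry_out --plan '[{"tx":-8.6,"ty":-38.5,"tz":0,"rx":0,"ry":0,"rz":0},{"tx":-8.6,"ty":-38.5,"tz":0,"rx":0,"ry":0,"rz":0},{"tx":-8.6,"ty":-38.5,"tz":0,"rx":0,"ry":0,"rz":0},{"tx":-8.6,"ty":-38.5,"tz":0,"rx":0,"ry":0,"rz":0},{"tx":-8.6,"ty":-38.5,"tz":0,"rx":0,"ry":0,"rz":0},{"tx":-8.6,"ty":-38.5,"tz":0,"rx":0,"ry":0,"rz":0},{"tx":-8.6,"ty":-38.5,"tz":0,"rx":0,"ry":0,"rz":0},{"tx":-8.6,"ty":-38.5,"tz":0,"rx":0,"ry":0,"rz":0},{"tx":-8.6,"ty":-38.5,"tz":0,"rx":0,"ry":0,"rz":0},{"tx":-8.6,"ty":-38.5,"tz":0,"rx":0,"ry":0,"rz":0},{"tx":-8.6,"ty":-38.5,"tz":0,"rx":0,"ry":0,"rz":0},{"tx":-8.6,"ty":-38.5,"tz":0,"rx":0,"ry":0,"rz":0}]' --gripper 0.45

```text
time: 7.7
tool_pos: [460.4, -215.8, 166.9]
tcp_rot: [3.141, -0.0, 0.268]
contact_force: [0.4, 0.5, -0.7]
grip_width: 50.6
finger_force: 0.0
```

>>> carry_out --plan '[{"tx":-8.6,"ty":-38.5,"tz":0,"rx":0,"ry":0,"rz":0},{"tx":-8.6,"ty":-38.5,"tz":0,"rx":0,"ry":0,"rz":0},{"tx":0,"ty":0,"tz":-40,"rx":0,"ry":0,"rz":0},{"tx":0,"ty":0,"tz":-40,"rx":0,"ry":0,"rz":0},{"tx":0,"ty":0,"tz":-30,"rx":0,"ry":0,"rz":0},{"tx":0,"ty":0,"tz":0,"rx":0,"ry":0,"rz":0},{"tx":0,"ty":0,"tz":0,"rx":0,"ry":0,"rz":0}]'

```text
time: 8.4
tool_pos: [444.0, -291.4, 57.2]
tcp_rot: [-3.141, 0.0, 0.268]
contact_force: [0.6, 0.7, 1.2]
grip_width: 50.4
finger_force: 0.0
```

Over the gear as planned; the last 37 mm down (to about 20 mm), then close.

>>> carry_out --plan '[{"tx":0,"ty":0,"tz":-20,"rx":0,"ry":0,"rz":0},{"tx":0,"ty":0,"tz":-12,"rx":0,"ry":0,"rz":0},{"tx":0,"ty":0,"tz":-5,"rx":0,"ry":0,"rz":0},{"tx":0,"ty":0,"tz":0,"rx":0,"ry":0,"rz":0},{"tx":0,"ty":0,"tz":0,"rx":0,"ry":0,"rz":0}]'

```text
time: 8.9
tool_pos: [444.2, -291.6, 20.5]
tcp_rot: [3.141, -0.001, 0.268]
contact_force: [0.1, 0.0, -0.7]
grip_width: 50.9
finger_force: 0.0
```

>>> carry_out --plan '[{"tx":0,"ty":0,"tz":0,"rx":0,"ry":0,"rz":0},{"tx":0,"ty":0,"tz":0,"rx":0,"ry":0,"rz":0},{"tx":0,"ty":0,"tz":0,"rx":0,"ry":0,"rz":0},{"tx":0,"ty":0,"tz":0,"rx":0,"ry":0,"rz":0},{"tx":0,"ty":0,"tz":0,"rx":0,"ry":0,"rz":0},{"tx":0,"ty":0,"tz":0,"rx":0,"ry":0,"rz":0},{"tx":0,"ty":0,"tz":0,"rx":0,"ry":0,"rz":0}]' --gripper 1

```text
time: 9.6
tool_pos: [443.8, -291.4, 19.9]
tcp_rot: [3.141, -0.0, 0.268]
contact_force: [-0.1, -0.2, 3.3]
grip_width: 23.0
finger_force: 30.0
```

>>> carry_out --plan '[{"tx":0,"ty":0,"tz":20,"rx":0,"ry":0,"rz":0},{"tx":0,"ty":0,"tz":40,"rx":0,"ry":0,"rz":0},{"tx":0,"ty":0,"tz":40,"rx":0,"ry":0,"rz":0},{"tx":0,"ty":0,"tz":40,"rx":0,"ry":0,"rz":0},{"tx":1.5,"ty":40,"tz":0,"rx":0,"ry":0,"rz":0},{"tx":1.5,"ty":40,"tz":0,"rx":0,"ry":0,"rz":0},{"tx":1.5,"ty":40,"tz":0,"rx":0,"ry":0,"rz":0},{"tx":1.5,"ty":40,"tz":0,"rx":0,"ry":0,"rz":0},{"tx":1.5,"ty":40,"tz":0,"rx":0,"ry":0,"rz":0},{"tx":1.5,"ty":40,"tz":0,"rx":0,"ry":0,"rz":0},{"tx":1.5,"ty":40,"tz":0,"rx":0,"ry":0,"rz":0},{"tx":1.5,"ty":40,"tz":0,"rx":0,"ry":0,"rz":0}]'

```text
time: 10.8
tool_pos: [455.4, 30.3, 159.7]
tcp_rot: [-3.142, 0.0, 0.268]
contact_force: [-0.2, -0.3, -0.2]
grip_width: 22.8
finger_force: 30.0
```

>>> carry_out --plan '[{"tx":1,"ty":40,"tz":0,"rx":0,"ry":0,"rz":0},{"tx":1,"ty":40,"tz":0,"rx":0,"ry":0,"rz":0},{"tx":1,"ty":40,"tz":0,"rx":0,"ry":0,"rz":0},{"tx":1,"ty":40,"tz":0,"rx":0,"ry":0,"rz":0},{"tx":1,"ty":40,"tz":0,"rx":0,"ry":0,"rz":0},{"tx":0,"ty":30,"tz":0,"rx":0,"ry":0,"rz":0},{"tx":0,"ty":0,"tz":0,"rx":0,"ry":0,"rz":0},{"tx":0,"ty":0,"tz":0,"rx":0,"ry":0,"rz":0}]'

```text
time: 11.6
tool_pos: [460.3, 258.8, 159.3]
tcp_rot: [3.141, 0.001, 0.269]
contact_force: [0.4, -0.5, -0.2]
grip_width: 22.9
finger_force: 30.0
```

>>> carry_out --plan '[{"tx":0,"ty":0,"tz":-40,"rx":0,"ry":0,"rz":0},{"tx":0,"ty":0,"tz":-30,"rx":0,"ry":0,"rz":0},{"tx":0,"ty":0,"tz":-15,"rx":0,"ry":0,"rz":0},{"tx":0,"ty":0,"tz":-10,"rx":0,"ry":0,"rz":0},{"tx":0,"ty":0,"tz":-5,"rx":0,"ry":0,"rz":0},{"tx":0,"ty":0,"tz":-3,"rx":0,"ry":0,"rz":0},{"tx":0,"ty":0,"tz":0,"rx":0,"ry":0,"rz":0},{"tx":0,"ty":0,"tz":0,"rx":0,"ry":0,"rz":0}]'

```text
time: 12.4
tool_pos: [461.2, 258.8, 57.5]
tcp_rot: [-3.142, -0.001, 0.268]
contact_force: [0.4, -0.4, 0.1]
grip_width: 23.3
finger_force: 30.0
```

>>> carry_out --plan '[{"tx":0,"ty":0,"tz":0,"rx":0,"ry":0,"rz":0},{"tx":0,"ty":0,"tz":0,"rx":0,"ry":0,"rz":0},{"tx":0,"ty":0,"tz":0,"rx":0,"ry":0,"rz":0},{"tx":0,"ty":0,"tz":0,"rx":0,"ry":0,"rz":0},{"tx":0,"ty":0,"tz":0,"rx":0,"ry":0,"rz":0},{"tx":0,"ty":0,"tz":0,"rx":0,"ry":0,"rz":0},{"tx":0,"ty":0,"tz":30,"rx":0,"ry":0,"rz":0},{"tx":0,"ty":0,"tz":40,"rx":0,"ry":0,"rz":0},{"tx":0,"ty":0,"tz":40,"rx":0,"ry":0,"rz":0}]' --gripper 0.45

```text
time: 13.3
tool_pos: [460.3, 258.5, 167.6]
tcp_rot: [3.141, 0.002, 0.268]
contact_force: [0.7, -0.3, 0.1]
grip_width: 50.5
finger_force: 0.0
```

>>> carry_out --plan '[{"tx":11.5,"ty":-37.3,"tz":0,"rx":0,"ry":0,"rz":0.0545},{"tx":11.5,"ty":-37.3,"tz":0,"rx":0,"ry":0,"rz":0.0545},{"tx":11.5,"ty":-37.3,"tz":0,"rx":0,"ry":0,"rz":0.0545},{"tx":11.5,"ty":-37.3,"tz":0,"rx":0,"ry":0,"rz":0.0545},{"tx":11.5,"ty":-37.3,"tz":0,"rx":0,"ry":0,"rz":0.0545},{"tx":11.5,"ty":-37.3,"tz":0,"rx":0,"ry":0,"rz":0.0545},{"tx":11.5,"ty":-37.3,"tz":0,"rx":0,"ry":0,"rz":0.0545},{"tx":11.5,"ty":-37.3,"tz":0,"rx":0,"ry":0,"rz":0.0545},{"tx":11.5,"ty":-37.3,"tz":0,"rx":0,"ry":0,"rz":0.0545},{"tx":11.5,"ty":-37.3,"tz":0,"rx":0,"ry":0,"rz":0.0545},{"tx":0,"ty":0,"tz":0,"rx":0,"ry":0,"rz":0}]'

```text
time: 14.4
tool_pos: [576.6, -118.9, 166.4]
tcp_rot: [3.14, 0.001, 0.81]
contact_force: [0.1, 0.4, 0.1]
grip_width: 50.8
finger_force: 0.0
```

>>> carry_out --plan '[{"tx":0,"ty":0,"tz":-40,"rx":0,"ry":0,"rz":0},{"tx":0,"ty":0,"tz":-40,"rx":0,"ry":0,"rz":0},{"tx":0,"ty":0,"tz":-30,"rx":0,"ry":0,"rz":0},{"tx":0,"ty":0,"tz":-20,"rx":0,"ry":0,"rz":0},{"tx":0,"ty":0,"tz":-13,"rx":0,"ry":0,"rz":0},{"tx":0,"ty":0,"tz":0,"rx":0,"ry":0,"rz":0},{"tx":0,"ty":0,"tz":0,"rx":0,"ry":0,"rz":0}]'

```text
time: 15.1
tool_pos: [576.3, -114.2, 24.5]
tcp_rot: [3.141, -0.0, 0.813]
contact_force: [-0.2, 0.1, -0.0]
grip_width: 50.7
finger_force: 0.0
```

>>> carry_out --plan '[{"tx":0,"ty":0,"tz":0,"rx":0,"ry":0,"rz":0},{"tx":0,"ty":0,"tz":0,"rx":0,"ry":0,"rz":0},{"tx":0,"ty":0,"tz":0,"rx":0,"ry":0,"rz":0},{"tx":0,"ty":0,"tz":0,"rx":0,"ry":0,"rz":0},{"tx":0,"ty":0,"tz":0,"rx":0,"ry":0,"rz":0},{"tx":0,"ty":0,"tz":0,"rx":0,"ry":0,"rz":0},{"tx":0,"ty":0,"tz":0,"rx":0,"ry":0,"rz":0}]' --gripper 1

```text
time: 15.8
tool_pos: [576.1, -114.4, 24.4]
tcp_rot: [3.141, -0.0, 0.813]
contact_force: [-1.0, 0.2, 5.9]
grip_width: 25.9
finger_force: 30.0
```

>>> carry_out --plan '[{"tx":0,"ty":0,"tz":20,"rx":0,"ry":0,"rz":0},{"tx":0,"ty":0,"tz":40,"rx":0,"ry":0,"rz":0},{"tx":0,"ty":0,"tz":40,"rx":0,"ry":0,"rz":0},{"tx":0,"ty":0,"tz":40,"rx":0,"ry":0,"rz":0}]'

```text
time: 16.2
tool_pos: [575.2, -114.1, 164.7]
tcp_rot: [-3.14, 0.001, 0.813]
contact_force: [1.7, -0.9, -1.3]
grip_width: 25.3
finger_force: 30.0
```

>>> carry_out --plan '[{"tx":-12.6,"ty":27,"tz":0,"rx":0,"ry":0,"rz":-0.0918},{"tx":-12.6,"ty":27,"tz":0,"rx":0,"ry":0,"rz":-0.0918},{"tx":-12.6,"ty":27,"tz":0,"rx":0,"ry":0,"rz":-0.0918},{"tx":-12.6,"ty":27,"tz":0,"rx":0,"ry":0,"rz":-0.0918},{"tx":-12.6,"ty":27,"tz":0,"rx":0,"ry":0,"rz":-0.0918},{"tx":-12.6,"ty":27,"tz":0,"rx":0,"ry":0,"rz":-0.0918},{"tx":-12.6,"ty":27,"tz":0,"rx":0,"ry":0,"rz":-0.0918},{"tx":-12.6,"ty":27,"tz":0,"rx":0,"ry":0,"rz":-0.0918},{"tx":-12.6,"ty":27,"tz":0,"rx":0,"ry":0,"rz":-0.0918},{"tx":-12.6,"ty":27,"tz":0,"rx":0,"ry":0,"rz":-0.0918},{"tx":0,"ty":0,"tz":0,"rx":0,"ry":0,"rz":0},{"tx":0,"ty":0,"tz":0,"rx":0,"ry":0,"rz":0}]'

```text
time: 17.4
tool_pos: [449.6, 155.9, 163.6]
tcp_rot: [3.141, 0.0, -0.102]
contact_force: [0.0, -0.3, -0.4]
grip_width: 25.8
finger_force: 30.0
```

>>> carry_out --plan '[{"tx":0,"ty":0,"tz":-40,"rx":0,"ry":0,"rz":0},{"tx":0,"ty":0,"tz":-30,"rx":0,"ry":0,"rz":0},{"tx":0,"ty":0,"tz":0,"rx":0,"ry":0,"rz":0},{"tx":0,"ty":0,"tz":0,"rx":0,"ry":0,"rz":0}]'

```text
time: 17.8
tool_pos: [450.3, 155.0, 94.0]
tcp_rot: [3.141, 0.001, -0.106]
contact_force: [0.5, 0.2, -0.5]
grip_width: 25.5
finger_force: 30.0
```

>>> carry_out --plan '[{"tx":0,"ty":0,"tz":-15,"rx":0,"ry":0,"rz":0},{"tx":0,"ty":0,"tz":-10,"rx":0,"ry":0,"rz":0},{"tx":0,"ty":0,"tz":-7,"rx":0,"ry":0,"rz":0},{"tx":0,"ty":0,"tz":-3.5,"rx":0,"ry":0,"rz":0},{"tx":0,"ty":0,"tz":0,"rx":0,"ry":0,"rz":0},{"tx":0,"ty":0,"tz":0,"rx":0,"ry":0,"rz":0}]'

```text
time: 18.4
tool_pos: [450.0, 155.8, 58.6]
tcp_rot: [-3.142, -0.001, -0.105]
contact_force: [0.8, 0.3, 0.3]
grip_width: 25.9
finger_force: 30.0
```

>>> carry_out --plan '[{"tx":0,"ty":0,"tz":0,"rx":0,"ry":0,"rz":0},{"tx":0,"ty":0,"tz":0,"rx":0,"ry":0,"rz":0},{"tx":0,"ty":0,"tz":0,"rx":0,"ry":0,"rz":0},{"tx":0,"ty":0,"tz":0,"rx":0,"ry":0,"rz":0},{"tx":0,"ty":0,"tz":0,"rx":0,"ry":0,"rz":0},{"tx":0,"ty":0,"tz":0,"rx":0,"ry":0,"rz":0},{"tx":0,"ty":0,"tz":30,"rx":0,"ry":0,"rz":0},{"tx":0,"ty":0,"tz":40,"rx":0,"ry":0,"rz":0},{"tx":0,"ty":0,"tz":40,"rx":0,"ry":0,"rz":0}]' --gripper 0.45

```text
time: 19.3
tool_pos: [449.2, 155.6, 169.2]
tcp_rot: [3.141, 0.001, -0.105]
contact_force: [1.3, 0.2, 0.0]
grip_width: 50.4
finger_force: 0.0
```

>>> carry_out --plan '[{"tx":3.1,"ty":-35.8,"tz":0,"rx":0,"ry":0,"rz":0},{"tx":3.1,"ty":-35.8,"tz":0,"rx":0,"ry":0,"rz":0},{"tx":3.1,"ty":-35.8,"tz":0,"rx":0,"ry":0,"rz":0},{"tx":3.1,"ty":-35.8,"tz":0,"rx":0,"ry":0,"rz":0},{"tx":3.1,"ty":-35.8,"tz":0,"rx":0,"ry":0,"rz":0},{"tx":3.1,"ty":-35.8,"tz":0,"rx":0,"ry":0,"rz":0},{"tx":3.1,"ty":-35.8,"tz":0,"rx":0,"ry":0,"rz":0},{"tx":0,"ty":0,"tz":0,"rx":0,"ry":0,"rz":0},{"tx":0,"ty":0,"tz":0,"rx":0,"ry":0,"rz":0}]'

```text
time: 20.2
tool_pos: [471.2, -95.3, 168.0]
tcp_rot: [-3.141, 0.001, -0.107]
contact_force: [-0.2, 0.7, 0.4]
grip_width: 50.2
finger_force: 0.0
```

```bash
python3 - <<'E'
from h import *
t=bot.capture("top"); s=bot.capture("scene")
a=cv2.resize(t[115:225,165:280],None,fx=5,fy=5,interpolation=cv2.INTER_CUBIC)
b=cv2.resize(s[220:360,295:450],None,fx=4,fy=4,interpolation=cv2.INTER_CUBIC)
cv2.imwrite("pics/d1.png",a[...,::-1]);cv2.imwrite("pics/d2.png",b[...,::-1])
E
```

```text
(no output)
```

View pics/d1.png

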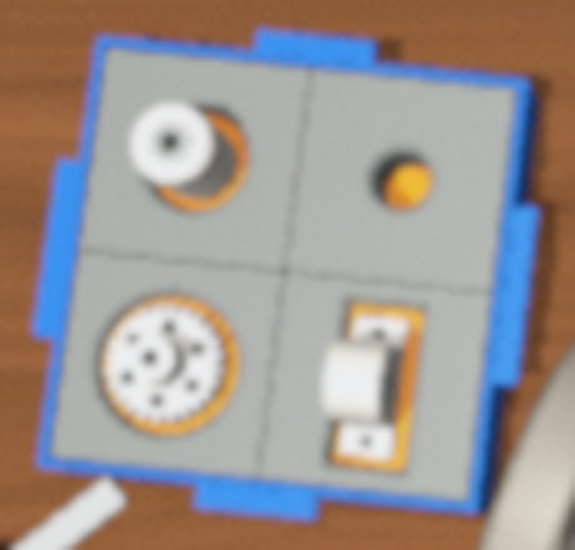

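View pics/d2.png

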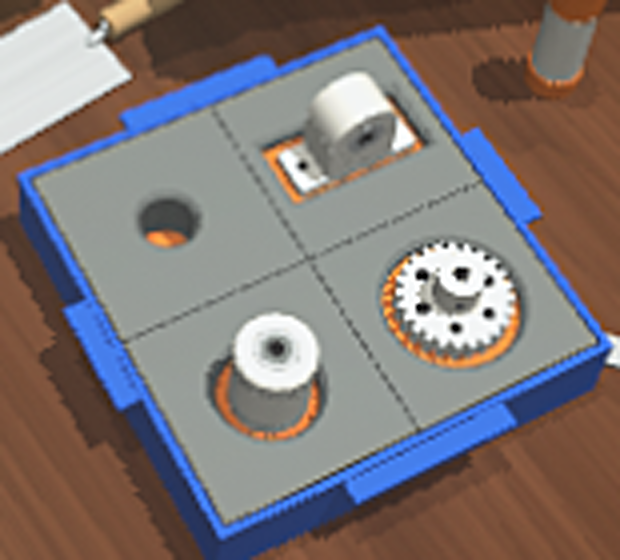

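All three parts are seated. d1 (top) shows the roller top at (171,143), the stand's foot holes at (379,334) and (366,441), and the bore mouth at about (402,181). In d2 (scene) the bore mouth is at (168,222).

```bash
python3 - <<'E'
from h import *
K=lambda x,y:(165+(x+.5)/5-.5,115+(y+.5)/5-.5)
D=lambda x,y:(295+(x+.5)/4-.5,220+(y+.5)/4-.5)
print("bore",pix2("top",K(402,181),46),pix2("scene",D(168,222),46),"exp 553.2 144.4")
print("roller",pix2("top",K(171,143),84),pix2("scene",D(277,350),84),"exp 564.2 247.8")
a=pix2("top",K(379,334),44);b=pix2("top",K(366,441),44);print("stand",(a+b)/2,"exp 449.8 155.3")
print("gear hub",pix2("top",K(150,357),72),pix2("scene",D(462,274),72),"exp 460.7 258.7")
E
```

```text
bore [552.98815376 143.43218514] [555.53663147 146.56784416] exp 553.2 144.4
roller [564.05305321 248.00531215] [564.97251676 249.66454148] exp 564.2 247.8
stand [448.64903278 156.82702497] exp 449.8 155.3
gear hub [460.90135692 259.22802359] [460.65316765 260.13920352] exp 460.7 258.7
```

>>> carry_out --plan '[{"tx":0,"ty":0,"tz":-40,"rx":0,"ry":0,"rz":0},{"tx":0,"ty":0,"tz":-40,"rx":0,"ry":0,"rz":0},{"tx":0,"ty":0,"tz":-28,"rx":0,"ry":0,"rz":0},{"tx":0,"ty":0,"tz":-15,"rx":0,"ry":0,"rz":0},{"tx":0,"ty":0,"tz":0,"rx":0,"ry":0,"rz":0},{"tx":0,"ty":0,"tz":0,"rx":0,"ry":0,"rz":0}]'

```text
time: 20.9
tool_pos: [471.7, -94.1, 45.6]
tcp_rot: [3.142, -0.0, -0.104]
contact_force: [-0.1, -1.2, 0.7]
grip_width: 50.3
finger_force: 0.0
```

>>> carry_out --plan '[{"tx":0,"ty":0,"tz":0,"rx":0,"ry":0,"rz":0},{"tx":0,"ty":0,"tz":0,"rx":0,"ry":0,"rz":0},{"tx":0,"ty":0,"tz":0,"rx":0,"ry":0,"rz":0},{"tx":0,"ty":0,"tz":0,"rx":0,"ry":0,"rz":0},{"tx":0,"ty":0,"tz":0,"rx":0,"ry":0,"rz":0},{"tx":0,"ty":0,"tz":0,"rx":0,"ry":0,"rz":0},{"tx":0,"ty":0,"tz":0,"rx":0,"ry":0,"rz":0}]' --gripper 1

```text
time: 21.6
tool_pos: [471.8, -95.0, 45.7]
tcp_rot: [3.141, -0.001, -0.105]
contact_force: [-0.9, 0.7, 5.3]
grip_width: 23.5
finger_force: 30.0
```

>>> carry_out --plan '[{"tx":0,"ty":0,"tz":20,"rx":0,"ry":0,"rz":0},{"tx":0,"ty":0,"tz":40,"rx":0,"ry":0,"rz":0},{"tx":0,"ty":0,"tz":40,"rx":0,"ry":0,"rz":0},{"tx":0,"ty":0,"tz":40,"rx":0,"ry":0,"rz":0},{"tx":11.7,"ty":34.2,"tz":0,"rx":0,"ry":0,"rz":0},{"tx":11.7,"ty":34.2,"tz":0,"rx":0,"ry":0,"rz":0},{"tx":11.7,"ty":34.2,"tz":0,"rx":0,"ry":0,"rz":0},{"tx":11.7,"ty":34.2,"tz":0,"rx":0,"ry":0,"rz":0},{"tx":11.7,"ty":34.2,"tz":0,"rx":0,"ry":0,"rz":0},{"tx":11.7,"ty":34.2,"tz":0,"rx":0,"ry":0,"rz":0},{"tx":11.7,"ty":34.2,"tz":0,"rx":0,"ry":0,"rz":0},{"tx":0,"ty":0,"tz":0,"rx":0,"ry":0,"rz":0}]'

```text
time: 22.8
tool_pos: [553.8, 148.1, 184.5]
tcp_rot: [-3.141, 0.0, -0.101]
contact_force: [-0.7, -0.7, -0.9]
grip_width: 23.6
finger_force: 30.0
```

>>> carry_out --plan '[{"tx":0,"ty":0,"tz":-40,"rx":0,"ry":0,"rz":0},{"tx":0,"ty":0,"tz":-30,"rx":0,"ry":0,"rz":0},{"tx":0,"ty":0,"tz":-15,"rx":0,"ry":0,"rz":0},{"tx":0,"ty":0,"tz":0,"rx":0,"ry":0,"rz":0},{"tx":0,"ty":0,"tz":0,"rx":0,"ry":0,"rz":0},{"tx":0,"ty":0,"tz":0,"rx":0,"ry":0,"rz":0}]'

```text
time: 23.4
tool_pos: [554.1, 144.3, 101.5]
tcp_rot: [-3.141, -0.002, -0.106]
contact_force: [0.8, -0.2, 0.0]
grip_width: 24.0
finger_force: 30.0
```

```bash
python3 - <<'E'
from h import *
s=bot.capture("scene")
b=cv2.resize(s[200:340,290:430],None,fx=4,fy=4,interpolation=cv2.INTER_CUBIC)
cv2.imwrite("pics/e2.png",b[...,::-1])
E
```

```text
(no output)
```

View pics/e2.png

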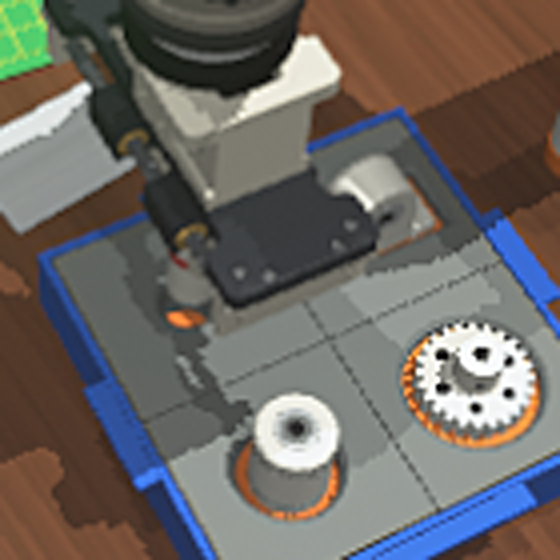

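e2 shows the tube's foot directly over the bore, around (185,300). Lowering gently while watching the force.

>>> carry_out --plan '[{"tx":0,"ty":0,"tz":-5,"rx":0,"ry":0,"rz":0},{"tx":0,"ty":0,"tz":-4,"rx":0,"ry":0,"rz":0},{"tx":0,"ty":0,"tz":-4,"rx":0,"ry":0,"rz":0},{"tx":0,"ty":0,"tz":-4,"rx":0,"ry":0,"rz":0},{"tx":0,"ty":0,"tz":-3,"rx":0,"ry":0,"rz":0},{"tx":0,"ty":0,"tz":0,"rx":0,"ry":0,"rz":0}]'

```text
time: 24.05
tool_pos: [553.2, 144.4, 79.6]
tcp_rot: [3.141, 0.001, -0.105]
contact_force: [-0.5, 0.5, -0.6]
grip_width: 23.7
finger_force: 30.0
```

Foot is about 9 mm inside the bore with no contact; continuing.

>>> carry_out --plan '[{"tx":0,"ty":0,"tz":-5,"rx":0,"ry":0,"rz":0},{"tx":0,"ty":0,"tz":-5,"rx":0,"ry":0,"rz":0},{"tx":0,"ty":0,"tz":-5,"rx":0,"ry":0,"rz":0},{"tx":0,"ty":0,"tz":-5,"rx":0,"ry":0,"rz":0},{"tx":0,"ty":0,"tz":-3,"rx":0,"ry":0,"rz":0},{"tx":0,"ty":0,"tz":-2,"rx":0,"ry":0,"rz":0},{"tx":0,"ty":0,"tz":0,"rx":0,"ry":0,"rz":0},{"tx":0,"ty":0,"tz":0,"rx":0,"ry":0,"rz":0}]'

```text
time: 24.85
tool_pos: [553.4, 144.5, 55.3]
tcp_rot: [3.142, 0.0, -0.105]
contact_force: [-0.3, -0.0, 0.2]
grip_width: 23.8
finger_force: 30.0
```

>>> carry_out --plan '[{"tx":0,"ty":0,"tz":0,"rx":0,"ry":0,"rz":0},{"tx":0,"ty":0,"tz":0,"rx":0,"ry":0,"rz":0},{"tx":0,"ty":0,"tz":0,"rx":0,"ry":0,"rz":0},{"tx":0,"ty":0,"tz":0,"rx":0,"ry":0,"rz":0},{"tx":0,"ty":0,"tz":0,"rx":0,"ry":0,"rz":0},{"tx":0,"ty":0,"tz":0,"rx":0,"ry":0,"rz":0},{"tx":0,"ty":0,"tz":30,"rx":0,"ry":0,"rz":0},{"tx":0,"ty":0,"tz":40,"rx":0,"ry":0,"rz":0},{"tx":0,"ty":0,"tz":40,"rx":0,"ry":0,"rz":0}]' --gripper 0.45

```text
time: 25.75
tool_pos: [552.9, 144.4, 166.1]
tcp_rot: [3.141, 0.001, -0.105]
contact_force: [-0.6, 0.6, -0.7]
grip_width: 50.5
finger_force: 0.0
```

>>> carry_out --plan '[{"tx":0,"ty":-40,"tz":10,"rx":0,"ry":0,"rz":0},{"tx":0,"ty":-40,"tz":10,"rx":0,"ry":0,"rz":0},{"tx":0,"ty":-40,"tz":0,"rx":0,"ry":0,"rz":0},{"tx":0,"ty":-40,"tz":0,"rx":0,"ry":0,"rz":0},{"tx":0,"ty":-40,"tz":0,"rx":0,"ry":0,"rz":0},{"tx":0,"ty":0,"tz":0,"rx":0,"ry":0,"rz":0}]'

```text
time: 26.35
tool_pos: [553.3, -60.0, 185.2]
tcp_rot: [3.14, -0.0, -0.11]
contact_force: [-0.3, 1.1, -0.3]
grip_width: 50.5
finger_force: 0.0
```

```bash
python3 - <<'E'
from h import *
s=bot.capture("scene");t=bot.capture("top")
b=cv2.resize(s[200:350,290:450],None,fx=4,fy=4,interpolation=cv2.INTER_CUBIC)
cv2.imwrite("pics/f2.png",b[...,::-1]);cv2.imwrite("pics/f1.png",t[...,::-1])
E
```

```text
(no output)
```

View pics/f2.png

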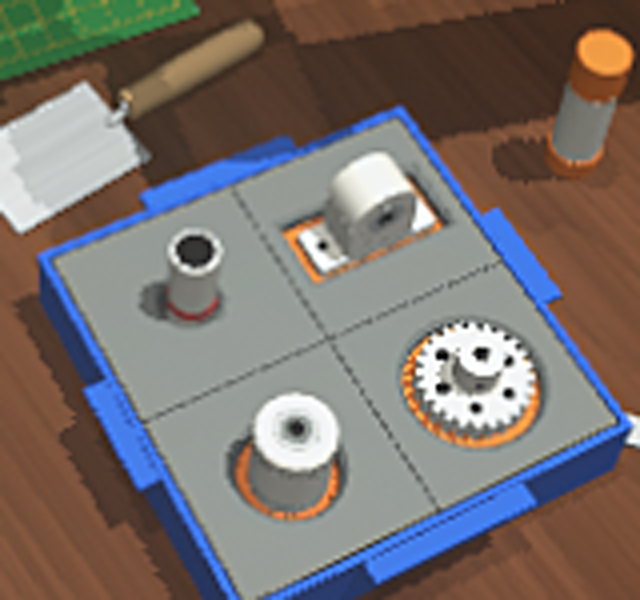

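View pics/f1.png

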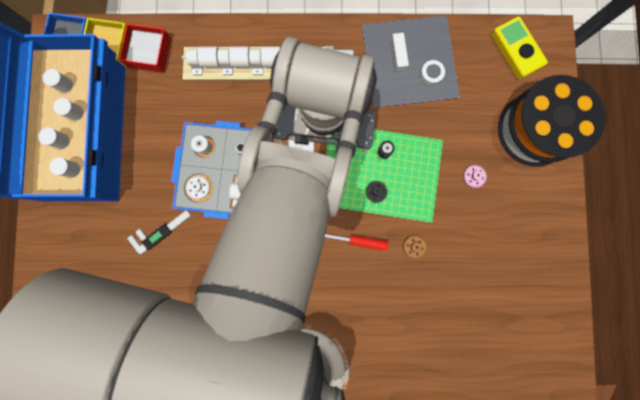

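All four parts sit in their cut-outs, and the tube's red band (around (195,312) in f2) meets the insert's face. The black roller (386,150) and black gear (376,191) have not moved, so I'm handing in.

```bash
python3 -c "
from plant import bot
print(bot.close_job())"
```

```text
the job is handed in; nothing more can be done
None
```

The white roller, gear, bearing stand and axle tube are in their own inserts, the black roller and gear are where they began, and the job was handed in at about 26 s of the 106 s allowed; the hand-in returned no verdict.

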